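# Lay out the saw's drive shaft parts in reverse order for refitting

## Task

The parts of the saw's drive shaft stand on the pine strip-down rail in the order they came off, the first one off on the peg next to that rail's black knob. Move them to the aluminium assembly rail in reverse order, one on each peg, so that the part that came off last stands next to that rail's black knob, ready to go on first. Each part must be threaded over its peg and lie flat on the bar, the same way up as before.

Things in the scene. Friction and masses are not known exactly. Their poses are not given: they have to be found in the camera images.
- strip_rail: Strip-down rail: light pine bar with four wooden pegs, which carry the parts at the start; its knob end points to the robot's left. A 300 mm long bar, 60 mm wide, its top 18 mm above the worktop; fixed to the worktop. Origin: on the worktop under the middle of its row of four pegs; x along the row towards the end with the black knob (29 mm across, 33 mm high above the bar, at x = 146 mm), z up. Pegs at x = 96, 32, -32, -96 mm (y = 0), 10 mm thick, rising 40 mm above the bar.
- assembly_rail: Assembly rail: aluminium bar with two dark grooves and four steel pegs, empty at the start; it may point any way. A 300 mm long bar, 60 mm wide, its top 18 mm above the worktop; fixed to the worktop. Origin: on the worktop under the middle of its row of four pegs; x along the row towards the end with the black knob (29 mm across, 33 mm high above the bar, at x = 146 mm), z up. Pegs at x = 96, 32, -32, -96 mm (y = 0), 10 mm thick, rising 40 mm above the bar.
- nut: Hex adjusting nut, steel, 36 mm across flats (corners on its x axis and every 60 degrees), 19 mm thick, 25 mm bore. Origin: centre of its underside; z up along the bore.
- flange: Shaft flange, steel: a flat disc 61 mm across and 8.5 mm thick with a round hub 42 mm across on top of it, 22 mm high in all, 25 mm bore right through. Origin: centre of its underside (the disc's face); z up along the bore.
- bearing: Ball bearing, a flat ring with a black seal between two steel rings: 52 mm across, 15 mm thick, 25 mm bore. Origin: centre of its underside; z up along the bore.
- sleeve: Spacer sleeve, a plain steel tube 38 mm across and 34 mm tall with a 25 mm bore and a fine dark line round it. Origin: centre of its underside; z up along the bore.
- peg_nut: Wooden peg of the strip-down rail on which the hex adjusting nut stands at the start, 10 mm thick, 40 mm tall. Fixed. Origin: on the peg's axis at the bar's top; z up. Same make as the other three, told by the part that stands on it at the start: it keeps that part's starting place.
- peg_flange: Wooden peg of the strip-down rail on which the flange stands at the start, 10 mm thick, 40 mm tall. Fixed. Origin: on the peg's axis at the bar's top; z up. Same make as the other three, told by the part that stands on it at the start: it keeps that part's starting place.
- peg_bearing: Wooden peg of the strip-down rail on which the ball bearing stands at the start, 10 mm thick, 40 mm tall. Fixed. Origin: on the peg's axis at the bar's top; z up. Same make as the other three, told by the part that stands on it at the start: it keeps that part's starting place.
- peg_sleeve: Wooden peg of the strip-down rail on which the spacer sleeve stands at the start, 10 mm thick, 40 mm tall. Fixed. Origin: on the peg's axis at the bar's top; z up. Same make as the other three, told by the part that stands on it at the start: it keeps that part's starting place.
Mind the look-alikes: they are no part of the job. Leave any blue or purple look-alike of the nut alone. Leave any blue or turquoise look-alike of the sleeve alone.

How it is judged:
By the outcome, as a careful person would: the job done as asked, in the order asked, and still so for the second after the job is handed in, with the robot touching nothing.
It also fails if it takes over 88 s, if anything falls off the work surface, if the arm or the gripper's body presses on something with over 40 N, if the wrist force passes 120 N, or if a joint passes its speed limit or range.

## Robot

A 6-joint arm with a two-finger parallel gripper is mounted at the origin on a cart in front of the work surface, level with it; the furniture and walls round the work are solid. World frame = base frame: x ahead of the robot, y to its left, z up, the work surface at z = 0. Lengths are in mm, angles in rad, forces in N, time in s.
With the tool pointing down it reaches from about 250 to 775 mm from the base axis. Payload 4 kg.
Tool frame: the origin (TCP) lies on the centre line of the jaws, within the pads' length; the fingertips stand 17 mm ahead of it and the grasp point (between the pads) lies 2 mm behind it (ctrl.tip_reach is the distance from the TCP to the fingertips, in mm); z points along the fingers, y is the line along which they close (so a half turn about z gives the same grasp; the last joint's range is limited). The gripper opens to 94 mm and grips with 3 to 60 N. Pads are 16 mm wide; open, the fingers measure 119 mm over their backs; the gripper's body (75 mm by 177 mm) begins 78 mm behind the grasp point.
Start: joints at [-1.439, 0.087, 1.371, -0, 1.684, -0.103], TCP at [127.952, -534.927, 222.506] pointing down, gripper open.
Joint ranges: [-3.1, 3.1], [-0.76, 2.03], [0.27, 2.55], [-1.08, 4.22], [0.17, 2.65], [-2.57, 2.57]. Speed limits (rad/s): [2.79, 2.79, 3.14, 3.14, 3.14, 3.14].

## Interface

Orientations are given as a rotation vector (axis times angle).
In Python, from cell import ctrl, viewer, order gives the robot as it stands.
- The arm moves only by the tool move_arm, never from a script. Its arguments are lists of equal length, an entry for each row: "hand": the closure, from -1 (fully open) to 1 (shut); "translation": the shift along the tool's x, y, z in m, a list of three; "yaw": the turn about the tool's z in degrees. In form: {"hand": [hand, ...], "translation": [[dx, dy, dz], ...], "yaw": [yaw, ...]}. A call has 1 to 20 rows; each row shifts and turns the commanded pose from where the row before left it, along the tool's axes as they then stand; what a row does not reach is not made up. A row lasts 1/10 s, in which the tool goes at most 50 mm and 8.59 degrees, less where a joint would pass 70% of its speed; a pose out of reach is approached as far as the arm can. A call with a gripper value outside its range is refused whole. The fingers move at their own pace and stop on an object; "squeeze" is the grip in N (left out, the last holds). Time passes only in rows, so rows that do not move let the fingers close. It gives the time, the measured TCP pose, the force, the opening and the grip force at its end, in the units of the state.
- ctrl.observe(): the state, without advancing time (a new reading comes with each control period).
- viewer.get_image(name): name is "side" or "top" or "wrist"; returns the picture (480x640x3 uint8, red, green, blue); there is no depth.
- viewer.camera_info(name): a dict with "fx", "fy", "cx", "cy" (pixels), "cam_to_world" (4x4, takes a point from camera to world coordinates). Camera axes: x right, y down, z forward; pixel columns grow to the right and rows downward; lengths in mm; the calibration is good to about 2 mm. A picture is of the moment at which its call begins: read the wrist's pose just before it. camera_info takes no time and is no camera call; for the wrist camera it gives the pose at the moment of the call.
- order.finish_job(): hands the job in; it is judged then, once.
The state is a dict: "clock": time; "joint_pos": joint angles; "qvel": joint speeds; "joint_efforts": joint torques, N m; "position": TCP position; "tcp_rot": TCP orientation; "contact_force": force on the tool from outside, world axes, zero at the start; "wrist_torque": the same for the moment, N m; "finger_gap": finger opening in mm; "grasp_force": force on a finger pad.
Only numpy, scipy, OpenCV 4.12 (cv2) and the standard library are available. Lean on these libraries where they do the work, as an engineer would, in place of code of your own. Each camera call takes 0.05 s, during which the arm holds its last target. There are 200 camera calls.

## Working session

There is one attempt and no reset: what is moved stays moved. The work goes in short steps, Python scripts to look and compute and a tool call to move; the robot and the scene stay as the last step left them, time stands still between calls to the robot, and variables do not carry over. Pictures are saved under pics/ and viewed, at most 14 in all, crops included, and the job is handed in when it is done.

Besides the shell and the picture viewer there is one more tool, called after "Request:" as a command line: name --pt "numbers of a row" for each row, then --argument value for the rest. move_arm: Moves the arm, as the interface text tells. Its arguments: {"type":"object","properties":{"hand":{"type":"array"},"translation":{"type":"array"},"yaw":{"type":"array"},"squeeze":{"type":"number"}},"required":["hand","translation","yaw"]}

```bash
ls; mkdir -p pics; python3 - <<'E'
from cell import ctrl, viewer, order
import cv2, numpy as np
for n in("top","side"):
    im=viewer.get_image(n); cv2.imwrite(f"pics/{n}0.png",im[:,:,::-1])
    i=viewer.camera_info(n); print(n,i["fx"],i["fy"],i["cx"],i["cy"]); print(np.round(i["cam_to_world"],3))
s=ctrl.observe(); print(s["clock"],s["position"],s["tcp_rot"],s["finger_gap"])
print(np.round(viewer.camera_info("wrist")["cam_to_world"],3))
E
```

```text
pics
top 521.9047501216995 521.9047501216995 311.71010466686926 237.7268704683285
[[ 2.000000e-03 -9.940000e-01  1.130000e-01  3.672510e+02]
 [-1.000000e+00 -5.000000e-03 -2.600000e-02  2.114990e+02]
 [ 2.600000e-02 -1.130000e-01 -9.930000e-01  1.065942e+03]
 [ 0.000000e+00  0.000000e+00  0.000000e+00  1.000000e+00]]
side 515.0008057492278 515.0008057492278 315.2629708778419 239.1864578137625
[[-9.43000e-01 -2.11000e-01  2.56000e-01  1.86673e+02]
 [-3.32000e-01  6.12000e-01 -7.18000e-01  9.17357e+02]
 [-5.00000e-03 -7.62000e-01 -6.47000e-01  7.06916e+02]
 [ 0.00000e+00  0.00000e+00  0.00000e+00  1.00000e+00]]
0.1 [ 127.86904596 -534.43941981  221.41503849] [-3.11797118e+00 -3.67620708e-01  6.54399035e-05] 94.11926856677762
[[ 2.32000e-01 -9.36000e-01 -2.65000e-01  2.04709e+02]
 [-9.73000e-01 -2.24000e-01 -6.10000e-02 -5.17105e+02]
 [-2.00000e-03  2.72000e-01 -9.62000e-01  3.82941e+02]
 [ 0.00000e+00  0.00000e+00  0.00000e+00  1.00000e+00]]
```

View pics/top0.png

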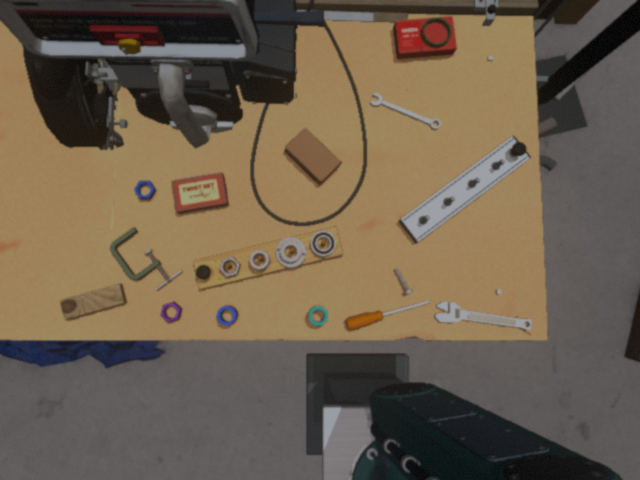

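View pics/side0.png

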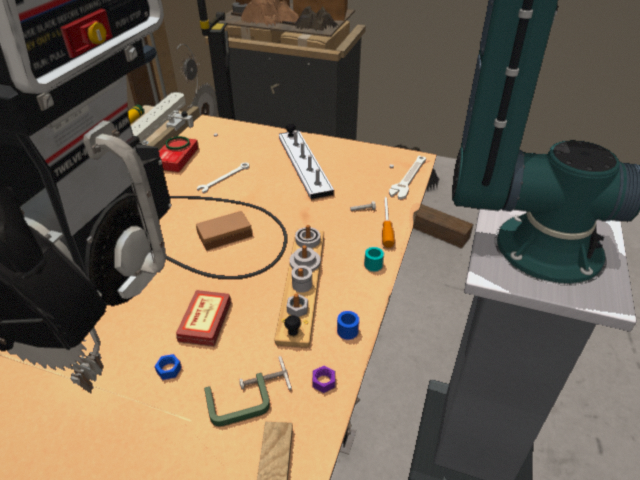

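The top view shows the strip rail with its knob at (204,272). From the knob the parts are nut (230,267), sleeve (260,259), flange (291,252) and bearing (323,243). The assembly rail has its knob at (518,149) and empty pegs at about (498,166), (475,183), (449,202) and (423,220).

The look-alikes all lie off the rail: blue nut (146,190), purple nut (171,312), blue sleeve (227,316) and turquoise sleeve (317,317). I'll confirm the parts in one enlarged crop.

```bash
cat > h.py <<'E'
import numpy as np, cv2
from cell import ctrl, viewer, order
def ray(info,u,v):
    T=np.array(info["cam_to_world"]); d=T[:3,:3]@[(u-info["cx"])/info["fx"],(v-info["cy"])/info["fy"],1]
    return T[:3,3],d
def plane(info,u,v,z):
    o,d=ray(info,u,v); return (o+d*(z-o[2])/d[2])
def proj(info,p):
    T=np.array(info["cam_to_world"]); c=T[:3,:3].T@(np.array(p)-T[:3,3])
    return c[0]/c[2]*info["fx"]+info["cx"], c[1]/c[2]*info["fy"]+info["cy"]
E
python3 - <<'E'
from h import *
im=cv2.imread("pics/top0.png")
a=cv2.resize(im[225:295,190:350],None,fx=5,fy=5,interpolation=cv2.INTER_CUBIC)
b=cv2.resize(im[130:245,395:535],None,fx=2.1,fy=2.1,interpolation=cv2.INTER_CUBIC)
c=np.zeros((600,800,3),np.uint8); c[:350,:800]=a; c[352:352+b.shape[0],:b.shape[1]]=b
cv2.imwrite("pics/crop1.png",c)
i=viewer.camera_info("top")
for n,u,v,z in [("sknob",204,272,51),("nut",230,267,37),("sleeve",260,259,52),("flange",291,252,40),("bearing",323,243,33),("aknob",518,149,51),("p1",498,166,58),("p2",475,183,58),("p3",449,202,58),("p4",423,220,58)]: print(n,plane(i,u,v,z).round(1))
E
```

```text
sknob [415.  393.3  51. ]
nut [425.6 345.2  37. ]
sleeve [440.5 285.5  52. ]
flange [455.5 225.6  40. ]
bearing [474.3 162.1  33. ]
aknob [ 665.  -230.9   51. ]
p1 [ 627.7 -186.1   58. ]
p2 [ 592.8 -138.6   58. ]
p3 [554.2 -85.6  58. ]
p4 [518.  -33.2  58. ]
```

View pics/crop1.png

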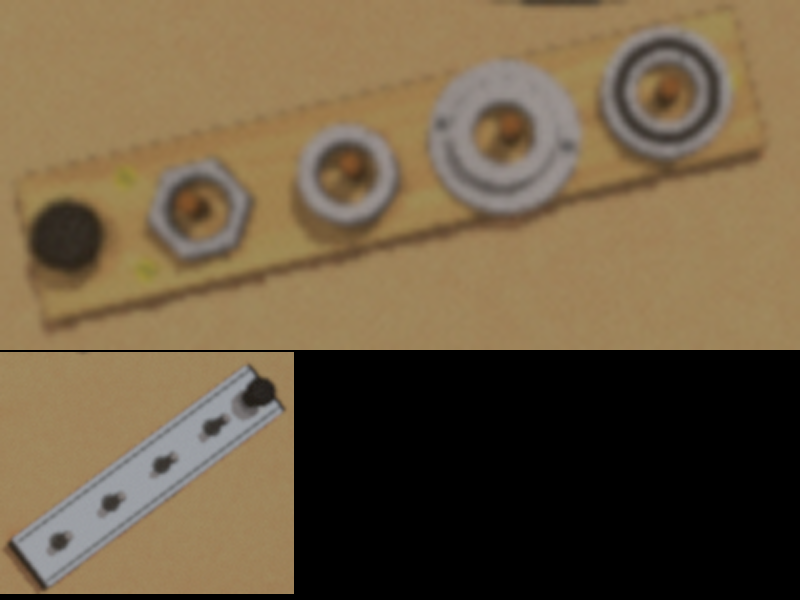

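The crop confirms the parts on the rail, all steel-coloured: nut (230,267), sleeve (260,260), flange (291,252), bearing (323,243). They are plain steel, unlike the coloured look-alikes. The nut came off first and the bearing last, so from the assembly knob the order is bearing, flange, sleeve, nut. I'll hover over the assembly rail and look from near.

Request:
move_arm --hand '[-1,-1,-1,-1,-1,-1,-1,-1,-1,-1,-1,-1,-1,-1]' --pt "0.038 -0.022 0" --pt "0.038 -0.022 0" --pt "0.038 -0.022 0" --pt "0.038 -0.022 0" --pt "0.038 -0.022 0" --pt "0.038 -0.022 0" --pt "0.038 -0.022 0" --pt "0.038 -0.022 0" --pt "0.038 -0.022 0" --pt "0.038 -0.022 0" --pt "0.038 -0.022 0" --pt "0.038 -0.022 0" --pt "0.038 -0.022 0" --pt "0.038 -0.022 0" --yaw '[0,0,0,0,0,0,0,0,0,0,0,0,0,0]'

```text
clock: 1.5
position: [574.6, -110.0, 221.8]
tcp_rot: [-3.12, -0.368, 0.001]
contact_force: [0.0, -0.1, -0.1]
finger_gap: 93.8
grasp_force: 0.0
```

Request:
move_arm --hand '[-1,-1,-1,-1,-1,-1,-1,-1,-1,-1,-1,-1,-1,-1,-1,-1]' --pt "0 0 0" --pt "0 0 0" --pt "0 0 0" --pt "0 0 0" --pt "0 0 0" --pt "0 0 0" --pt "0 0 0" --pt "0 0 0" --pt "0 0 0" --pt "0 0 0" --pt "0 0 0" --pt "0 0 0" --pt "0 0 0" --pt "0 0 0" --pt "0 0 0" --pt "0 0 0" --yaw '[-8,-8,-8,-8,-8,-8,-8,-8,-8,-8,-8,-8,-8,-8,0,0]'

```text
clock: 3.1
position: [573.5, -111.6, 222.0]
tcp_rot: [-1.443, -2.79, 0.0]
contact_force: [-0.7, -0.7, 0.8]
finger_gap: 93.9
grasp_force: 0.0
```

```bash
cat >> h.py <<'E'
def psi(s):
    R=cv2.Rodrigues(np.array(s["tcp_rot"],float))[0]; return np.degrees(np.arctan2(R[1,0],R[0,0]))
def state():
    s=ctrl.observe(); p=np.array(s["position"]); print("t",round(s["clock"],2),"p",p.round(1),"psi",round(psi(s),2),"gap",round(s["finger_gap"],1),"grip",round(s["grasp_force"],1),"F",np.round(s["contact_force"],1)); return s
def goto(x,y,z,ps):
    "shift in tool axes (mm) and yaw from the present pose"
    s=state(); R=cv2.Rodrigues(np.array(s["tcp_rot"],float))[0]
    print("  shift",(R.T@(np.array([x,y,z])-s["position"])).round(1),"yaw",round((psi(s)-ps+180)%360-180,2))
E
python3 - <<'E'
from h import *
import pickle
state(); i=viewer.camera_info("wrist"); im=viewer.get_image("wrist")
cv2.imwrite("pics/w1.png",im[:,:,::-1]); pickle.dump(i,open("w1.pkl","wb")); print({k:i[k] for k in("fx","cx","cy")})
E
```

```text
t 3.1 p [ 573.5 -111.6  222. ] psi 125.29 gap 93.9 grip 0.0 F [-0.7 -0.7  0.8]
{'fx': 370.75222507955175, 'cx': 318.53013850331246, 'cy': 240.91031717977464}
```

View pics/w1.png

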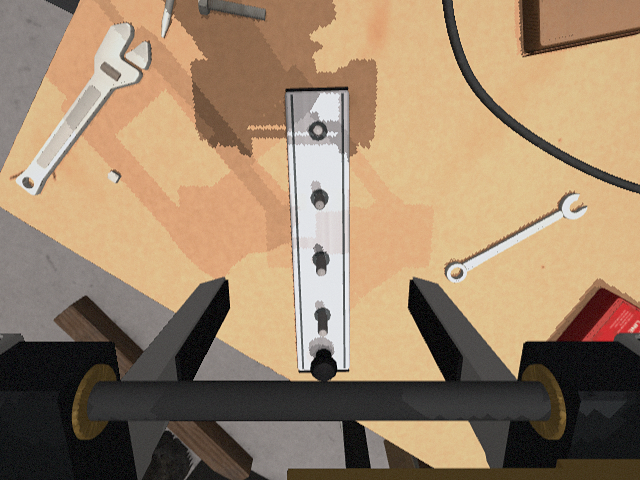

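The wrist view shows the assembly rail upright in the picture. Bar corners are about (286,88), (348,88), (349,371) and (299,371). The knob is at (323,370), and the peg tops run down from (318,130) to about (322,332). I'll refine the bar by mask and get the axis from it.

```bash
python3 - <<'E'
from h import *
import pickle
i=pickle.load(open("w1.pkl","rb")); im=cv2.imread("pics/w1.png")
def hull(im,m,i,z):
    m=cv2.morphologyEx(m,cv2.MORPH_CLOSE,np.ones((9,9),np.uint8))
    c=max(cv2.findContours(m,0,2)[0],key=cv2.contourArea)[:,0]
    P=np.array([plane(i,u,v,z)[:2] for u,v in c],np.float32); return cv2.minAreaRect(P)
for nm,im,i,box in[("wrist",im,i,(84,373,280,356)),("top",cv2.imread("pics/top0.png"),viewer.camera_info("top"),(125,250,390,540))]:
    hsv=cv2.cvtColor(im,cv2.COLOR_BGR2HSV); m=((hsv[...,1]<60)&(hsv[...,2]>90)).astype(np.uint8)*255
    k=np.zeros_like(m); k[box[0]:box[1],box[2]:box[3]]=1
    print(nm,hull(im,m*k,i,18))
i=pickle.load(open("w1.pkl","rb"))
for n,u,v,z in[("c",286,88,18),("c",348,88,18),("c",349,371,18),("c",299,371,18),("p4",318,130,58),("p3",319,202,58),("p2",321,268,58),("p1",322,332,58),("knob",323,370,51)]: print(n,plane(i,u,v,z)[:2].round(1))
im=cv2.imread("pics/w1.png")[110:390,260:380]
im=cv2.resize(cv2.rotate(im,cv2.ROTATE_90_CLOCKWISE),None,fx=2.8,fy=2.8,interpolation=cv2.INTER_CUBIC); cv2.imwrite("pics/c2.png",im)
E
```

```text
wrist ((590.91796875, -134.34918212890625), (59.09992599487305, 295.6883850097656), 36.71406173706055)
top ((591.3582763671875, -132.51974487304688), (60.38124084472656, 297.5970764160156), 36.639530181884766)
c [478.4 -30.2]
c [524.9   2.7]
c [ 704.  -237.5]
c [ 657.6 -270.3]
p4 [524.1 -43.8]
p3 [560.1 -93.2]
p2 [ 597.5 -142.8]
p1 [ 636.8 -196.5]
knob [ 665.4 -234.9]
```

View pics/c2.png

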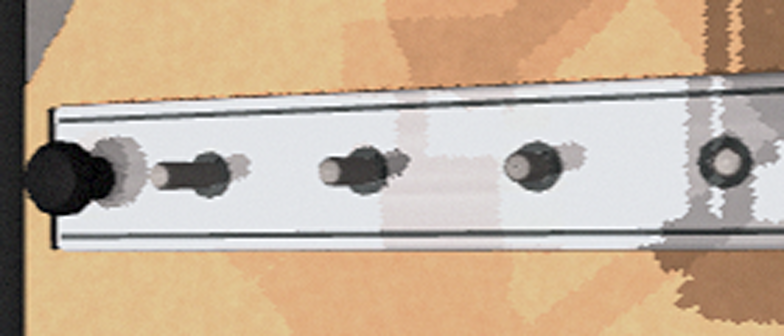

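Enlarged, the peg tops are the light discs at wrist pixels (322.5,331.5), (321.4,271.5), (320,204.4) and (317.5,129.7), from the knob outward. The dark rings are shadows or collars at the peg feet.

```bash
python3 - <<'E'
from h import *
import pickle
i=pickle.load(open("w1.pkl","rb"))
P=np.array([plane(i,u,v,58)[:2] for u,v in[(322.5,331.5),(321.4,271.5),(320,204.4),(317.5,129.7)]]); print(P.round(1))
print(np.linalg.norm(np.diff(P,axis=0),axis=1).round(1))
d=P[0]-P[3]; print(np.degrees(np.arctan2(d[1],d[0])),np.linalg.norm(d))
c=P.mean(0); a=np.radians(-53.5); u=np.array([np.cos(a),np.sin(a)]); print(c)
for x in(96,32,-32,-96): print(x,(c+x*u).round(1))
# strip rail look: tool over (449,255), psi 105
goto(449,255,222,105)
E
```

```text
[[ 636.9 -195.8]
 [ 599.8 -145.4]
 [ 562.1  -94.5]
 [ 523.6  -43.9]]
[62.6 63.4 63.6]
-53.29025957463416 189.52603307267844
[ 580.59366107 -119.8922302 ]
96 [ 637.7 -197.1]
32 [ 599.6 -145.6]
-32 [561.6 -94.2]
-96 [523.5 -42.7]
t 3.15 p [ 573.6 -111.6  222.1] psi 125.31 gap 93.8 grip 0.0 F [-1.   0.1  0.3]
  shift [3.711e+02 1.102e+02 2.000e-01] yaw 20.31
```

Request:
move_arm --hand '[-1,-1,-1,-1,-1,-1,-1,-1,-1,-1,-1,-1,-1,-1,-1]' --pt "0.037 0.011 0" --pt "0.037 0.011 0" --pt "0.037 0.011 0" --pt "0.037 0.011 0" --pt "0.037 0.011 0" --pt "0.037 0.011 0" --pt "0.037 0.011 0" --pt "0.037 0.011 0" --pt "0.037 0.011 0" --pt "0.037 0.011 0" --pt "0 0 0" --pt "0 0 0" --pt "0 0 0" --pt "0 0 0" --pt "0 0 0" --yaw '[0,0,0,0,0,0,0,0,0,0,7,7,6.3,0,0]'

```text
clock: 4.65
position: [448.7, 253.6, 222.4]
tcp_rot: [-1.908, -2.496, 0.0]
contact_force: [-0.4, -0.4, -0.9]
finger_gap: 94.0
grasp_force: 0.0
```

```bash
python3 - <<'E'
from h import *
import pickle
state(); i=viewer.camera_info("wrist"); im=viewer.get_image("wrist")
cv2.imwrite("pics/w2.png",im[:,:,::-1]); pickle.dump(i,open("w2.pkl","wb"))
E
```

```text
t 4.65 p [448.7 253.6 222.4] psi 105.23 gap 94.0 grip 0.0 F [-0.4 -0.4 -0.9]
```

View pics/w2.png

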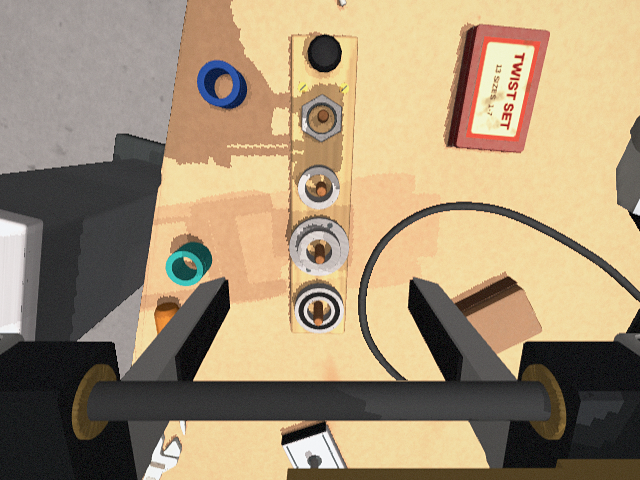

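The wrist view shows the rail from the knob (325,53) down: nut (322,118) with flats facing left and right, sleeve (319,187), flange (319,248), bearing (319,309). I'll enlarge it to read the centres.

```bash
python3 - <<'E'
import cv2
im=cv2.imread("pics/w2.png")[85:340,280:360]
cv2.imwrite("pics/c3.png",cv2.resize(cv2.rotate(im,cv2.ROTATE_90_CLOCKWISE),None,fx=3,fy=3,interpolation=cv2.INTER_CUBIC))
E
```

```text
(no output)
```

View pics/c3.png

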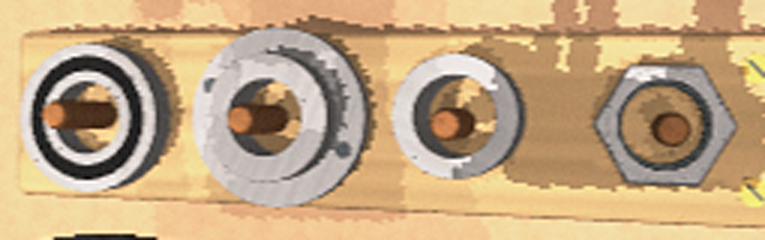

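Reading the crop back to the full picture, the part top centres are: bearing (319,308.3), flange hub (319,250.3), sleeve (319,187.3), nut (321.7,116.7). The nut's flats are nearly parallel to the rail.

```bash
python3 - <<'E'
from h import *
import pickle
i=pickle.load(open("w2.pkl","rb"))
Q=[]
for n,u,v,z in[("bearing",319,308.3,33),("flange",319,250.3,40),("sleeve",319,187.3,52),("nut",321.7,116.7,37)]:
    q=plane(i,u,v,z)[:2]; Q.append(q); print(n,q.round(1))
Q=np.array(Q); print(np.linalg.norm(np.diff(Q,axis=0),axis=1).round(1)); d=Q[3]-Q[0]; print(np.degrees(np.arctan2(d[1],d[0])))
for n,X,Y in[("b",52,114),("f",240,119),("s",453,126),("n",670,129)]: print("peg",n,plane(i,280+Y/3,339-X/3,58)[:2].round(1))
c=[plane(i,u,v,18)[:2] for u,v in((291,332),(291,36))]; d=c[1]-c[0]; print(np.linalg.norm(d),np.degrees(np.arctan2(d[1],d[0])))
goto(*Q[0],37,104.5)
E
```

```text
bearing [473.1 163.5]
flange [456.  226.4]
sleeve [439.5 286.9]
nut [425.9 346. ]
[65.1 62.7 60.7]
104.50529586515778
peg b [472.7 161.3]
peg f [457.3 223.8]
peg s [442.  287.7]
peg n [426.8 346. ]
293.2998224928316 104.05335636526259
t 4.7 p [448.7 253.5 222.4] psi 105.21 gap 94.1 grip 0.0 F [-0.3  0.2  0.2]
  shift [-93.2  -0.  185.4] yaw 0.71
```

Request:
move_arm --hand '[-1,-1,-1,-1,-1,-1,-1,-1,-1,-1,-1]' --pt "-0.031 0 0" --pt "-0.031 0 0" --pt "-0.031 0 0" --pt "0 0 0.03" --pt "0 0 0.04" --pt "0 0 0.04" --pt "0 0 0.03" --pt "0 0 0.02" --pt "0 0 0.014" --pt "0 0 0.01" --pt "0 0 0" --yaw '[0.7,0,0,0,0,0,0,0,0,0,0]'

```text
clock: 5.8
position: [471.7, 163.4, 37.5]
tcp_rot: [-1.923, -2.482, 0.002]
contact_force: [-0.2, -0.3, 0.1]
finger_gap: 94.0
grasp_force: 0.0
```

Request:
move_arm --hand '[1,1,1,1,1,1,1,1]' --pt "0 0 0" --pt "0 0 0" --pt "0 0 0" --pt "0 0 0" --pt "0 0 0" --pt "0 0 0" --pt "0 0 0" --pt "0 0 0" --yaw '[0,0,0,0,0,0,0,0]' --squeeze 25

```text
clock: 6.6
position: [472.6, 163.7, 38.8]
tcp_rot: [1.924, 2.483, 0.001]
contact_force: [0.5, 0.8, 1.6]
finger_gap: 51.5
grasp_force: 25.0
```

Request:
move_arm --hand '[1,1,1,1,1,1,1,1,1,1,1,1,1,1,1,1,1,1,1]' --pt "0 0 -0.02" --pt "0 0 -0.03" --pt "0 0 -0.03" --pt "-0.039 0.007 0" --pt "-0.039 0.007 0" --pt "-0.039 0.007 0" --pt "-0.039 0.007 0" --pt "-0.039 0.007 0" --pt "-0.039 0.007 0" --pt "-0.039 0.007 0" --pt "-0.039 0.007 0" --pt "-0.039 0.007 0" --pt "-0.039 0.007 0" --pt "0 0 0" --pt "0 0 0" --pt "0 0 0" --pt "0 0 0" --pt "0 0 0" --pt "0 0 0" --yaw '[0,0,0,0,0,0,0,0,0,0,0,0,0,-5.5,-5.5,-5.5,-5.7,0,0]'

```text
clock: 8.5
position: [637.0, -196.4, 117.6]
tcp_rot: [-1.413, -2.804, 0.0]
contact_force: [-0.4, -0.6, -1.6]
finger_gap: 51.9
grasp_force: 25.0
```

```bash
python3 - <<'E'
from h import *
goto(637.9,-196.7,39.5,126.7)
cv2.imwrite("pics/w3.png",viewer.get_image("wrist")[:,:,::-1])
E
```

```text
t 8.5 p [ 637.  -196.4  117.6] psi 126.53 gap 51.9 grip 25.0 F [-0.4 -0.6 -1.6]
  shift [-0.8  0.6 78.1] yaw -0.17
```

View pics/w3.png

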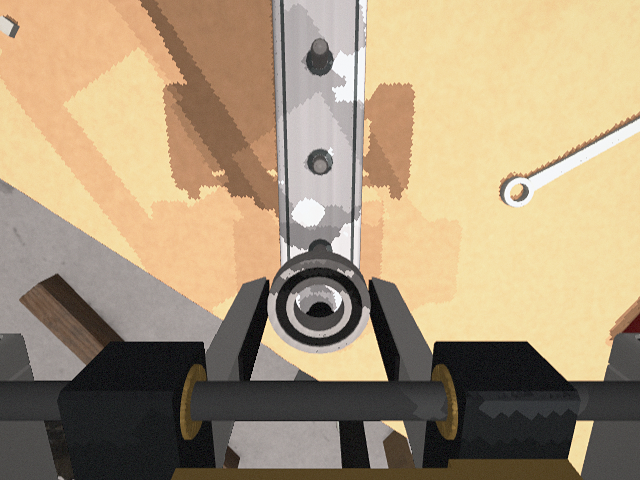

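The bearing is level in the jaws at (319,302), in line with the pegs at (320,160) and (319,60). Lowering.

Request:
move_arm --hand '[1,1,1,1,1,1,1,1]' --pt "0 0.001 0.02" --pt "0 0 0.02" --pt "0 0 0.01" --pt "0 0 0.01" --pt "0 0 0.01" --pt "0 0 0.005" --pt "0 0 0.004" --pt "0 0 0" --yaw '[0,0,0,0,0,0,0,0]'

```text
clock: 9.35
position: [638.3, -196.0, 39.4]
tcp_rot: [1.41, 2.807, -0.0]
contact_force: [-1.2, 0.4, -1.3]
finger_gap: 51.5
grasp_force: 25.0
```

Request:
move_arm --hand '[-1,-1,-1,-1,-1,-1,-1,-1,-1]' --pt "0 0 0" --pt "0 0 0" --pt "0 0 0" --pt "0 0 0" --pt "0 0 -0.02" --pt "0 0 -0.04" --pt "0 0 -0.04" --pt "0 0 0" --pt "0 0 0" --yaw '[0,0,0,0,0,0,0,0,0]'

```text
clock: 10.25
position: [639.0, -196.3, 141.5]
tcp_rot: [1.409, 2.804, 0.0]
contact_force: [-0.1, -0.6, -1.1]
finger_gap: 94.1
grasp_force: 0.0
```

```bash
python3 - <<'E'
from h import *
goto(456.5,226,139,104.5)
cv2.imwrite("pics/w4.png",viewer.get_image("wrist")[:,:,::-1])
E
```

```text
t 10.25 p [ 639.  -196.3  141.5] psi 126.65 gap 94.1 grip 0.0 F [-0.1 -0.6 -1.1]
  shift [447.7 105.7   1.2] yaw 22.15
```

View pics/w4.png

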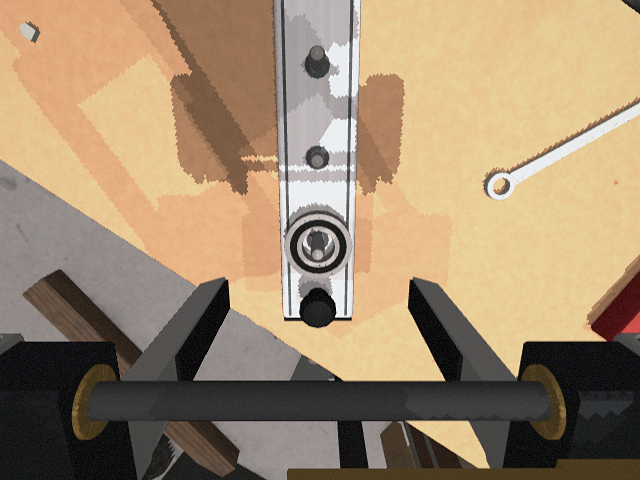

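The bearing sits flat with the peg through it at (318,245), next to the knob (318,307). Next is the flange, gripped by its hub.

Request:
move_arm --hand '[-1,-1,-1,-1,-1,-1,-1,-1,-1,-1,-1,-1,-1,-1,-1,-1,-1]' --pt "0.0373 0.0088 0" --pt "0.0373 0.0088 0" --pt "0.0373 0.0088 0" --pt "0.0373 0.0088 0" --pt "0.0373 0.0088 0" --pt "0.0373 0.0088 0" --pt "0.0373 0.0088 0" --pt "0.0373 0.0088 0" --pt "0.0373 0.0088 0" --pt "0.0373 0.0088 0" --pt "0.0373 0.0088 0" --pt "0.0373 0.0088 0" --pt "0 0 0" --pt "0 0 0" --pt "0 0 0" --pt "0 0 0" --pt "0 0 0" --yaw '[0,0,0,0,0,0,0,0,0,0,0,0,7.4,7.4,7.3,0,0]'

```text
clock: 12.0
position: [454.8, 225.8, 137.7]
tcp_rot: [-1.918, -2.486, 0.005]
contact_force: [-0.2, -0.6, -0.1]
finger_gap: 94.1
grasp_force: 0.0
```

```bash
python3 - <<'E'
from h import *
goto(456,226,45.5,104.5)
E
```

```text
t 12.0 p [454.8 225.8 137.7] psi 104.7 gap 94.1 grip 0.0 F [-0.2 -0.6 -0.1]
  shift [-0.1  1.5 92.2] yaw 0.2
```

Request:
move_arm --hand '[-1,-1,-1,-1,-1,-1,1,1,1,1,1,1,1,1]' --pt "0 0.001 0.03" --pt "0 0 0.03" --pt "0 0 0.02" --pt "0 0 0.008" --pt "0 0 0.005" --pt "0 0 0" --pt "0 0 0" --pt "0 0 0" --pt "0 0 0" --pt "0 0 0" --pt "0 0 0" --pt "0 0 0" --pt "0 0 0" --pt "0 0 0" --yaw '[0,0,0,0,0,0,0,0,0,0,0,0,0,0]' --squeeze 30

```text
clock: 13.4
position: [456.6, 226.4, 46.4]
tcp_rot: [-1.922, -2.485, 0.001]
contact_force: [0.5, 0.8, 0.7]
finger_gap: 41.1
grasp_force: 30.0
```

```bash
python3 - <<'E'
from h import *
goto(599.6,-145.3,46.5,126.7)
E
```

```text
t 13.4 p [456.6 226.4  46.4] psi 104.55 gap 41.1 grip 30.0 F [0.5 0.8 0.7]
  shift [-395.7   45.    -0. ] yaw -22.15
```

Request:
move_arm --hand '[1,1,1,1,1,1,1,1,1,1,1,1,1,1,1,1,1,1,1]' --pt "0 0 -0.02" --pt "0 0 -0.03" --pt "0 0 -0.03" --pt "-0.036 0.0041 0" --pt "-0.036 0.0041 0" --pt "-0.036 0.0041 0" --pt "-0.036 0.0041 0" --pt "-0.036 0.0041 0" --pt "-0.036 0.0041 0" --pt "-0.036 0.0041 0" --pt "-0.036 0.0041 0" --pt "-0.036 0.0041 0" --pt "-0.036 0.0041 0" --pt "-0.036 0.0041 0" --pt "0 0 0" --pt "0 0 0" --pt "0 0 0" --pt "0 0 0" --pt "0 0 0" --yaw '[0,0,0,0,0,0,0,0,0,0,0,0,0,0,-7.4,-7.4,-7.4,0,0]'

```text
clock: 15.3
position: [599.5, -145.4, 125.6]
tcp_rot: [-1.411, -2.805, 0.0]
contact_force: [0.1, -0.0, -2.1]
finger_gap: 40.8
grasp_force: 30.0
```

```bash
python3 - <<'E'
from h import *
goto(599.6,-145.3,47,126.7)
cv2.imwrite("pics/w5.png",viewer.get_image("wrist")[:,:,::-1])
E
```

```text
t 15.3 p [ 599.5 -145.4  125.6] psi 126.6 gap 40.8 grip 30.0 F [ 0.1 -0.  -2.1]
  shift [-0.1  0.2 78.6] yaw -0.1
```

View pics/w5.png

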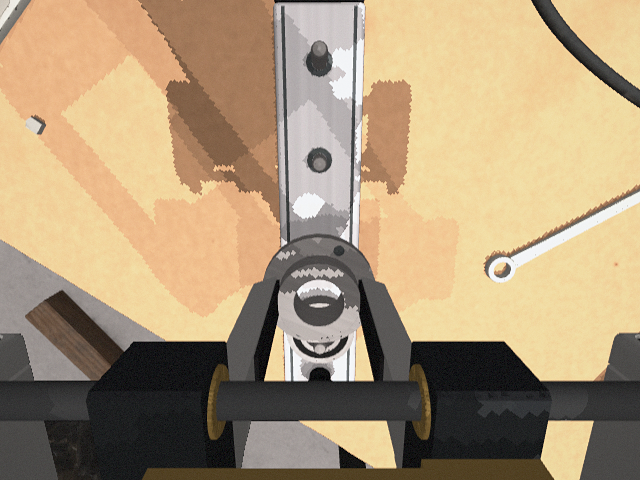

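The flange is level and on the rail axis, with the hub at (319,300). Clearance to the bearing is about 7 mm. Lowering.

Request:
move_arm --hand '[1,1,1,1,1,1,1,1]' --pt "0 0 0.02" --pt "0 0 0.02" --pt "0 0 0.01" --pt "0 0 0.01" --pt "0 0 0.01" --pt "0 0 0.005" --pt "0 0 0.004" --pt "0 0 0" --yaw '[0,0,0,0,0,0,0,0]'

```text
clock: 16.15
position: [599.7, -145.5, 47.2]
tcp_rot: [-1.408, -2.808, 0.0]
contact_force: [-0.4, -0.8, -2.1]
finger_gap: 41.2
grasp_force: 30.0
```

Request:
move_arm --hand '[-1,-1,-1,-1,-1,-1,-1,-1,-1]' --pt "0 0 0" --pt "0 0 0" --pt "0 0 0" --pt "0 0 0" --pt "0 0 -0.02" --pt "0 0 -0.04" --pt "0 0 -0.04" --pt "0 0 0" --pt "0 0 0" --yaw '[0,0,0,0,0,0,0,0,0]'

```text
clock: 17.05
position: [600.7, -145.8, 149.3]
tcp_rot: [1.406, 2.805, 0.001]
contact_force: [-0.6, -0.8, -0.2]
finger_gap: 94.0
grasp_force: 0.0
```

```bash
python3 - <<'E'
from h import *
goto(440,286.5,146,104.5)
E
```

```text
t 17.05 p [ 600.7 -145.8  149.3] psi 126.75 gap 94.0 grip 0.0 F [-0.6 -0.8 -0.2]
  shift [442.5 130.    2.2] yaw 22.25
```

Request:
move_arm --hand '[-1,-1,-1,-1,-1,-1,-1,-1,-1,-1,-1,-1,-1,-1,-1,-1,-1]' --pt "0.0369 0.0108 0" --pt "0.0369 0.0108 0" --pt "0.0369 0.0108 0" --pt "0.0369 0.0108 0" --pt "0.0369 0.0108 0" --pt "0.0369 0.0108 0" --pt "0.0369 0.0108 0" --pt "0.0369 0.0108 0" --pt "0.0369 0.0108 0" --pt "0.0369 0.0108 0" --pt "0.0369 0.0108 0" --pt "0.0369 0.0108 0" --pt "0 0 0" --pt "0 0 0" --pt "0 0 0" --pt "0 0 0" --pt "0 0 0" --yaw '[0,0,0,0,0,0,0,0,0,0,0,0,7.4,7.4,7.4,0,0]'

```text
clock: 18.75
position: [437.9, 286.4, 145.8]
tcp_rot: [-1.918, -2.486, 0.004]
contact_force: [-0.6, -0.1, -0.3]
finger_gap: 94.1
grasp_force: 0.0
```

Request:
move_arm --hand '[-1,-1,-1,-1,-1,-1,1,1,1,1,1,1,1,1,1]' --pt "0 0 0.03" --pt "0 0 0.035" --pt "0 0 0.025" --pt "0 0 0.01" --pt "0 0 0.006" --pt "0 0 0" --pt "0 0 0" --pt "0 0 0" --pt "0 0 0" --pt "0 0 0" --pt "0 0 0" --pt "0 0 0" --pt "0 0 0" --pt "0 0 0" --pt "0 0 0" --yaw '[0,0,0,0,0,0,0,0,0,0,0,0,0,0,0]' --squeeze 30

```text
clock: 20.25
position: [438.8, 286.8, 41.5]
tcp_rot: [1.922, 2.485, 0.0]
contact_force: [1.5, 0.4, -0.6]
finger_gap: 38.1
grasp_force: 30.0
```

```bash
python3 - <<'E'
from h import *
goto(561.8,-94.3,41,126.7)
E
```

```text
t 20.25 p [438.8 286.8  41.5] psi 104.55 gap 38.1 grip 30.0 F [ 1.5  0.4 -0.6]
  shift [-399.8   23.3    0.5] yaw -22.15
```

Request:
move_arm --hand '[1,1,1,1,1,1,1,1,1,1,1,1,1,1,1,1,1,1,1]' --pt "0 0 -0.02" --pt "0 0 -0.03" --pt "0 0 -0.03" --pt "-0.0363 0.0021 0" --pt "-0.0363 0.0021 0" --pt "-0.0363 0.0021 0" --pt "-0.0363 0.0021 0" --pt "-0.0363 0.0021 0" --pt "-0.0363 0.0021 0" --pt "-0.0363 0.0021 0" --pt "-0.0363 0.0021 0" --pt "-0.0363 0.0021 0" --pt "-0.0363 0.0021 0" --pt "-0.0363 0.0021 0" --pt "0 0 0" --pt "0 0 0" --pt "0 0 0" --pt "0 0 0" --pt "0 0 0" --yaw '[0,0,0,0,0,0,0,0,0,0,0,0,0,0,-7.4,-7.4,-7.4,0,0]'

```text
clock: 22.15
position: [561.1, -93.8, 121.0]
tcp_rot: [-1.411, -2.806, 0.0]
contact_force: [-0.3, 0.0, -0.8]
finger_gap: 38.2
grasp_force: 30.0
```

```bash
python3 - <<'E'
from h import *
goto(561.8,-94.3,42,126.7)
cv2.imwrite("pics/w6.png",viewer.get_image("wrist")[:,:,::-1])
E
```

```text
t 22.15 p [561.1 -93.8 121. ] psi 126.6 gap 38.2 grip 30.0 F [-0.3  0.  -0.8]
  shift [-0.9  0.3 79. ] yaw -0.1
```

View pics/w6.png

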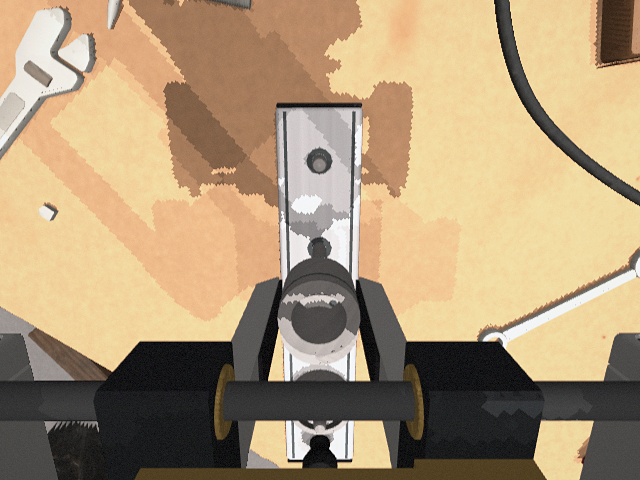

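The sleeve is level at (319,320) on the rail axis. Its peg's foot shows at (319,247), the empty fourth peg at (319,160). Lowering.

Request:
move_arm --hand '[1,1,1,1,1,1,1,1]' --pt "-0.001 0 0.02" --pt "0 0 0.02" --pt "0 0 0.01" --pt "0 0 0.01" --pt "0 0 0.01" --pt "0 0 0.005" --pt "0 0 0.004" --pt "0 0 0" --yaw '[0,0,0,0,0,0,0,0]'

```text
clock: 23.0
position: [561.9, -94.7, 42.2]
tcp_rot: [-1.408, -2.808, 0.0]
contact_force: [-0.5, -0.1, -1.4]
finger_gap: 38.0
grasp_force: 30.0
```

Request:
move_arm --hand '[-1,-1,-1,-1,-1,-1,-1,-1,-1]' --pt "0 0 0" --pt "0 0 0" --pt "0 0 0" --pt "0 0 0" --pt "0 0 -0.02" --pt "0 0 -0.04" --pt "0 0 -0.04" --pt "0 0 0" --pt "0 0 0" --yaw '[0,0,0,0,0,0,0,0,0]'

```text
clock: 23.9
position: [562.8, -94.9, 144.1]
tcp_rot: [1.406, 2.805, 0.001]
contact_force: [-0.0, -0.5, -1.0]
finger_gap: 93.5
grasp_force: 0.0
```

```bash
python3 - <<'E'
from h import *
goto(426,346,141,104.5)
E
```

```text
t 23.9 p [562.8 -94.9 144.1] psi 126.75 gap 93.5 grip 0.0 F [-0.  -0.5 -1. ]
  shift [435.1 154.2   2.2] yaw 22.25
```

Request:
move_arm --hand '[-1,-1,-1,-1,-1,-1,-1,-1,-1,-1,-1,-1,-1,-1,-1,-1,-1]' --pt "0.0363 0.0129 0" --pt "0.0363 0.0129 0" --pt "0.0363 0.0129 0" --pt "0.0363 0.0129 0" --pt "0.0363 0.0129 0" --pt "0.0363 0.0129 0" --pt "0.0363 0.0129 0" --pt "0.0363 0.0129 0" --pt "0.0363 0.0129 0" --pt "0.0363 0.0129 0" --pt "0.0363 0.0129 0" --pt "0.0363 0.0129 0" --pt "0 0 0" --pt "0 0 0" --pt "0 0 0" --pt "0 0 0" --pt "0 0 0" --yaw '[0,0,0,0,0,0,0,0,0,0,0,0,7.3,7.3,7.2,0,0]'

```text
clock: 25.6
position: [424.7, 346.5, 140.8]
tcp_rot: [-1.91, -2.493, 0.005]
contact_force: [0.9, 0.1, 0.7]
finger_gap: 94.2
grasp_force: 0.0
```

Request:
move_arm --hand '[-1,-1,-1,-1,-1,-1,1,1,1,1,1,1,1,1,1]' --pt "0 0 0.03" --pt "0 0 0.035" --pt "0 0 0.022" --pt "0 0 0.01" --pt "0 0 0.005" --pt "0 0 0" --pt "0 0 0" --pt "0 0 0" --pt "0 0 0" --pt "0 0 0" --pt "0 0 0" --pt "0 0 0" --pt "0 0 0" --pt "0 0 0" --pt "0 0 0" --yaw '[0,0,0,0,0,0,0,0,0,0,0,0,0,0,0]' --squeeze 30

```text
clock: 27.1
position: [425.4, 346.9, 40.4]
tcp_rot: [1.914, 2.492, -0.0]
contact_force: [-0.3, -0.0, -0.5]
finger_gap: 35.8
grasp_force: 30.0
```

```bash
python3 - <<'E'
from h import *
goto(523.7,-43,40,126.7)
E
```

```text
t 27.1 p [425.4 346.9  40.4] psi 104.95 gap 35.8 grip 30.0 F [-0.3 -0.  -0.5]
  shift [-4.021e+02 -5.600e+00  4.000e-01] yaw -21.75
```

Request:
move_arm --hand '[1,1,1,1,1,1,1,1,1,1,1,1,1,1,1,1,1,1,1]' --pt "0 0 -0.02" --pt "0 0 -0.03" --pt "0 0 -0.03" --pt "-0.0365 -0.0005 0" --pt "-0.0365 -0.0005 0" --pt "-0.0365 -0.0005 0" --pt "-0.0365 -0.0005 0" --pt "-0.0365 -0.0005 0" --pt "-0.0365 -0.0005 0" --pt "-0.0365 -0.0005 0" --pt "-0.0365 -0.0005 0" --pt "-0.0365 -0.0005 0" --pt "-0.0365 -0.0005 0" --pt "-0.0365 -0.0005 0" --pt "0 0 0" --pt "0 0 0" --pt "0 0 0" --pt "0 0 0" --pt "0 0 0" --yaw '[0,0,0,0,0,0,0,0,0,0,0,0,0,0,-7.3,-7.3,-7.2,0,0]'

```text
clock: 29.0
position: [523.5, -42.3, 120.2]
tcp_rot: [-1.411, -2.806, 0.0]
contact_force: [0.0, -0.3, -1.2]
finger_gap: 35.6
grasp_force: 30.0
```

```bash
python3 - <<'E'
from h import *
goto(523.7,-43,41,126.7)
cv2.imwrite("pics/w7.png",viewer.get_image("wrist")[:,:,::-1])
E
```

```text
t 29.0 p [523.5 -42.3 120.2] psi 126.6 gap 35.6 grip 30.0 F [ 0.  -0.3 -1.2]
  shift [-0.7 -0.2 79.2] yaw -0.1
```

View pics/w7.png

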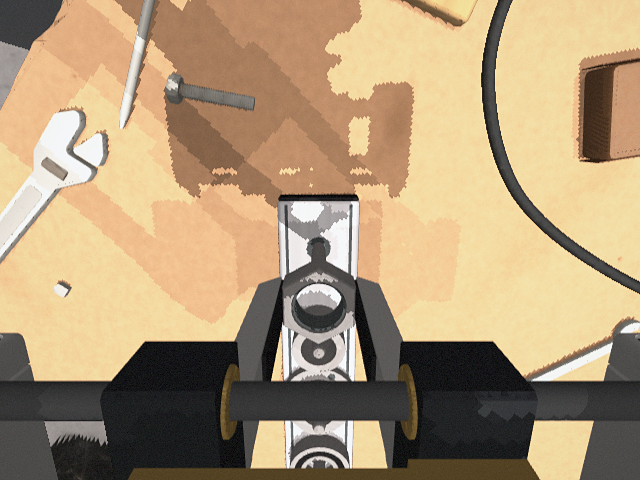

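The nut is level at (319,305), held across its flats, over the last peg with its foot at (318,247). The sleeve stands behind it at (319,352). Lowering, releasing and backing well up.

Request:
move_arm --hand '[1,1,1,1,1,1,1,1]' --pt "-0.001 0 0.02" --pt "0 0 0.02" --pt "0 0 0.01" --pt "0 0 0.01" --pt "0 0 0.01" --pt "0 0 0.005" --pt "0 0 0.004" --pt "0 0 0" --yaw '[0,0,0,0,0,0,0,0]'

```text
clock: 29.85
position: [524.2, -43.2, 41.2]
tcp_rot: [-1.408, -2.808, 0.0]
contact_force: [0.3, 0.7, -0.7]
finger_gap: 35.6
grasp_force: 30.0
```

Request:
move_arm --hand '[-1,-1,-1,-1,-1,-1,-1,-1,-1,-1,-1,-1]' --pt "0 0 0" --pt "0 0 0" --pt "0 0 0" --pt "0 0 0" --pt "0 0 -0.02" --pt "0 0 -0.04" --pt "0 0 -0.04" --pt "-0.04 0 -0.04" --pt "-0.04 0 -0.04" --pt "0 0 0" --pt "0 0 0" --pt "0 0 0" --yaw '[0,0,0,0,0,0,0,0,0,0,0,0]'

```text
clock: 31.05
position: [565.4, -99.1, 210.3]
tcp_rot: [-1.406, -2.806, 0.001]
contact_force: [0.1, -0.5, -0.4]
finger_gap: 94.1
grasp_force: 0.0
```

```bash
python3 - <<'E'
from h import *
state()
a=viewer.get_image("wrist")[:,:,::-1]; b=viewer.get_image("side")[:,:,::-1]
c=np.zeros((560,800,3),np.uint8); c[:,:380]=cv2.resize(a[80:400,210:427],(380,560)); c[:200*2,400:800]=cv2.resize(b[100:300,200:400],(400,400))
cv2.imwrite("pics/end.png",c)
E
```

```text
t 31.05 p [565.4 -99.1 210.3] psi 126.77 gap 94.1 grip 0.0 F [ 0.1 -0.5 -0.4]
```

View pics/end.png

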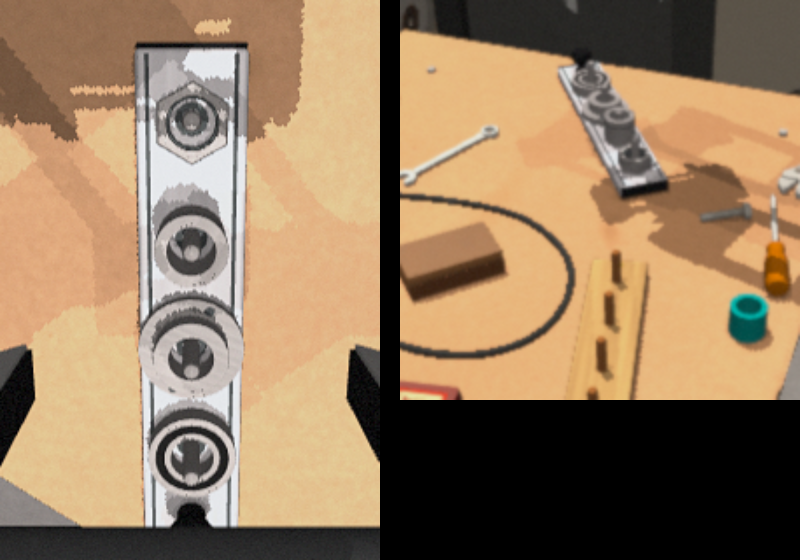

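The crop shows all four parts flat on the assembly rail with a peg through each. From the knob at (190,515): bearing (192,455), flange (191,350), sleeve (192,248), nut (191,120). The strip rail is empty and the gripper is clear, so I'm handing in.

```bash
python3 -c "
from cell import order
print(order.finish_job())"
```

```text
the job is handed in; nothing more can be done
None
```

The job is handed in at about 31 s on the clock: from the assembly rail's black knob the order is bearing, flange, sleeve, nut, each threaded on its peg, flat on the bar and the same way up as before.

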